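# Sort the glue clamps: shut ones and open ones

## Task

Two glue clamps were left on the box-making table. Put the one that is ratcheted shut into the long narrow box and the one that stands open into the square box, each lying flat on the bottom of its box, and do not squeeze the open one shut.

Things in the scene. Friction and masses are not known exactly. Their poses are not given: they have to be found in the camera images.
- clamp_shut: Steel ratchet glue clamp locked shut: jaws closed, two black finger rings side by side (70 mm over both). 149 mm long, arms 8 mm high, jaw pads 12 mm, 130 g, balances near the pivot. Origin: underside of the pivot, on the table; z up, +x along the jaws. Dark pivot stud at the origin, 22 mm across, 20 mm tall, to grip from above. Jaws reach x = 52 mm, rings x = -97 mm.
- clamp_open: The same clamp standing open: jaw tips about 25 mm apart, rings spread to at most 115 mm over both. Same stud, sizes and origin (underside of the pivot). +x runs along one arm's jaw; the clamp's middle line is +x turned about +z by half of joint clamp_open_arm, jaws 52 mm ahead of the pivot and rings 97 mm behind it. Pads up to 25 mm wide closing across that line meet only the stud.
- clamp_open_arm (a joint): Opening angle of the open clamp, rad: 0 is shut, growing as it opens, at most 0.62; starts at 0.45 to 0.6. Light friction (0.25 N m) holds it where it is left, no spring. Pressing the rings or jaws together closes it; gripping the stud does not. Must stay above 0.25.
- box_long: Long narrow open box of olive card, 250 mm (its x) by 120 mm (its y), 40 mm high outside; walls and bottom 4 mm thick. Fixed to the table, to the left or the right of the clamps. Origin at the centre of its underside, on the table; z up.
- box_square: Square open box of the same olive card, 190 by 190 mm, 40 mm high outside; walls and bottom 4 mm thick. Fixed to the table, on the other side from the long box. Origin at the centre of its underside, on the table; x and y along its sides, z up.
Mind the look-alikes: they are no part of the job. Leave any red look-alike of the clamp_shut alone.

How it is judged:
By the outcome, as a careful person would: the job done as asked, in the order asked, and still so for the second after the job is handed in, with the robot touching nothing.
It also fails if it takes over 58 s, if anything falls off the work surface, if the arm or the gripper's body presses on something with over 40 N, if the wrist force passes 120 N, or if a joint passes its speed limit or range.

## Robot

A 6-joint arm with a two-finger parallel gripper is mounted at the origin on the work surface. World frame = base frame: x ahead of the robot, y to its left, z up, the work surface at z = 0. Lengths are in m, angles in rad, forces in N, time in s.
With the tool pointing down it reaches from about 0.225 to 0.875 m from the base axis. Payload 3.4 kg.
Tool frame: the origin (TCP) lies at the very end of the fingers, on their centre line; the grasp point (between the pads) lies 19 mm behind it; x points along the fingers, y is the direction in which the jaws open and shut, and the axes are right-handed (so a half turn about x gives the same grasp; the last joint's range is limited). The gripper opens to 85 mm and grips with 20 to 120 N. Pads are 22 mm wide; open, the fingers measure 114 mm over their backs; the gripper's body (76 mm by 85 mm) begins 54 mm behind the grasp point. The pads swing forward as they close: fully open they stand 13 mm farther back than shut.
Start: joints at [-0.121, 0.276, 1.505, -0, 1.361, -0.121], TCP at [0.575, -0, 0.231] pointing down, gripper open.
Joint ranges: [-2.89, 2.89], [-0.75, 2.08], [0.22, 2.7], [-1.18, 4.32], [0.11, 2.71], [-2.7, 2.7]. Speed limits (rad/s): [2.57, 2.57, 3.14, 3.14, 3.14, 3.14].

## Interface

Orientations are given as a unit quaternion [w, x, y, z].
In Python, from rig import manip gives the robot as it stands. The module is installed in compiled form; this text tells all that it offers.
- The arm moves only by the tool play_rows, never from a script. Its argument "plan" is a list that holds one entry, the list of rows, each a list of 5 numbers: the closure, from 0 (fully open) to 1 (shut), then the shift along the tool's x, y, z in m, then the turn about the tool's x in degrees. A call has 1 to 12 rows; each row is the pose to reach, as a shift and turn from the pose measured when the call began, along the tool's axes at that moment; what a row does not reach only later rows make up. A row lasts 1/10 s, in which the tool goes at most 50 mm and 8.59 degrees, less where a joint would pass 70% of its speed; a pose out of reach is approached as far as the arm can. A call with a gripper value outside its range is refused whole. The fingers move at their own pace and stop on an object; "grip_force" is the grip in N (left out, the last holds). Time passes only in rows, so rows that repeat a pose let the fingers close. It gives the time, the measured TCP pose, the force and the opening at its end, in the units of the state.
- manip.get_state(): the state, without advancing time (a new reading comes with each control period).
- manip.get_image(name): name is "scene" or "side" or "wrist"; returns (picture, depth): 480x640x3 uint8, red, green, blue; 480x640 float32, m along the optical axis (not along the pixel's ray), 0 where there is no reading.
- manip.camera_params(name): a dict with "intrinsics" (3x3 intrinsics, pixels), "R" (3x3) and "t" (3): a world point X has camera coordinates R X + t; the wrist camera has in their place "mount" (4x4, takes a point from camera to tool coordinates, whose origin is the TCP and whose axes are the tool frame's). Camera axes: x right, y down, z forward; pixel columns grow to the right and rows downward; lengths in m; the calibration is good to about 2 mm. A picture is of the moment at which its call begins: read the wrist's pose just before it. camera_params takes no time and is no camera call.
- manip.sign_off(): hands the job in, once; it reports no verdict.
The state is a dict: "clock": time; "qpos": joint angles; "qd": joint speeds; "effort": joint torques, N m; "position": TCP position; "ee_rot": TCP orientation; "contact_force": force on the tool from outside, world axes, zero at the start; "moment": the same for the moment, N m; "width": finger opening in m.
Only numpy, scipy, OpenCV 4.12 (cv2) and the standard library are available. Lean on these libraries where they do the work, as an engineer would, in place of code of your own. Each camera call takes 0.05 s, during which the arm holds its last target.

## Working session

There is one attempt and no reset: what is moved stays moved. The work goes in short steps, Python scripts to look and compute and a tool call to move; the robot and the scene stay as the last step left them, time stands still between calls to the robot, and variables do not carry over. Pictures are saved under pics/ and viewed, and the job is handed in when it is done.

Besides the shell and the picture viewer there is one more tool, called after "Emit:" as name(argument=value, ...) on one line, values as JSON. play_rows: Moves the arm, as the interface text tells. Its arguments: {"type":"object","properties":{"plan":{"type":"array","items":{"type":"array","items":{"type":"array","items":{"type":"number"}}}},"grip_force":{"type":"number"}},"required":["plan"]}

```bash
mkdir -p pics; python3 - <<'E'
from rig import manip
import cv2,numpy as np
for n in ["scene","side"]:
    im,d=manip.get_image(n); cv2.imwrite(f"pics/{n}0.png",im[:,:,::-1]); np.savez(f"pics/{n}0.npz",im=im,d=d)
    print(n,manip.camera_params(n))
print(manip.camera_params("wrist")); print(manip.get_state())
E
```

```text
scene {'intrinsics': array([[560.93419133,   0.        , 320.60894969],
       [  0.        , 560.93419133, 230.61703497],
       [  0.        ,   0.        ,   1.        ]]), 'R': array([[-0.22343562,  0.97463498, -0.01277442],
       [ 0.75730315,  0.16533139, -0.6317891 ],
       [-0.61365174, -0.1508383 , -0.77503506]]), 't': array([ 0.12130006, -0.30771772,  1.56316082])}
side {'intrinsics': array([[573.18577656,   0.        , 327.2742724 ],
       [  0.        , 573.18577656, 245.06265824],
       [  0.        ,   0.        ,   1.        ]]), 'R': array([[ 0.7054922 , -0.7084786 , -0.0184075 ],
       [-0.37355021, -0.34965243, -0.85918765],
       [ 0.60227983,  0.61302631, -0.5113294 ]]), 't': array([-0.29521221,  0.20726469,  0.99282346])}
{'intrinsics': array([[343.35641113,   0.        , 316.55094737],
       [  0.        , 343.35641113, 239.40839003],
       [  0.        ,   0.        ,   1.        ]]), 'mount': array([[ 1.42602857e-04, -2.92533296e-01,  9.56255327e-01,
        -1.41965618e-01],
       [ 9.99999734e-01,  7.26373582e-04,  7.30826136e-05,
        -8.33475059e-04],
       [-7.15977705e-04,  9.56255062e-01,  2.92533321e-01,
        -7.52590548e-02],
       [ 0.00000000e+00,  0.00000000e+00,  0.00000000e+00,
         1.00000000e+00]])}
{'clock': 0.1, 'qpos': array([-1.21010243e-01,  2.76522631e-01,  1.50603463e+00, -2.73393038e-05,
        1.36072032e+00, -1.20988913e-01]), 'qd': array([ 0.00034871, -0.00053435, -0.00330684, -0.00068941,  0.00046624,
       -0.00174601]), 'effort': array([ 1.55745878e-03, -4.17697620e+01, -2.46405226e+01, -1.74112388e-04,
        5.80947395e-03,  2.85749664e-07]), 'position': array([5.74506101e-01, 3.89639111e-05, 2.30520233e-01]), 'ee_rot': array([ 0.49953275,  0.49962898,  0.50045909, -0.50037847]), 'contact_force': array([-1.09770442,  0.39430377, -0.0876599 ]), 'moment': array([ 0.0645993 , -0.00293659,  0.00672494]), 'width': 0.08539537555721728}
```

View pics/scene0.png

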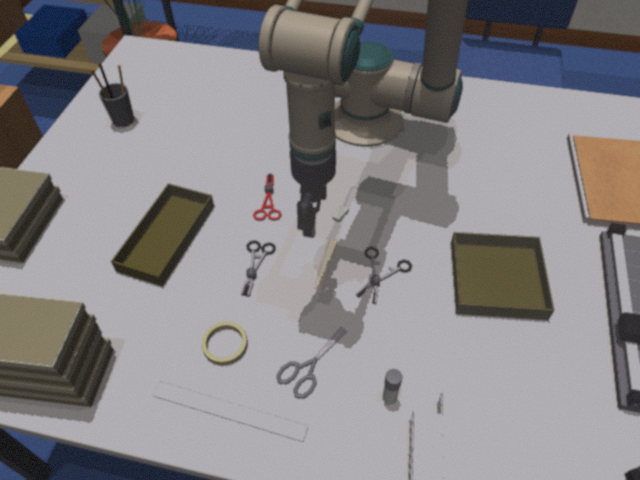

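View pics/side0.png

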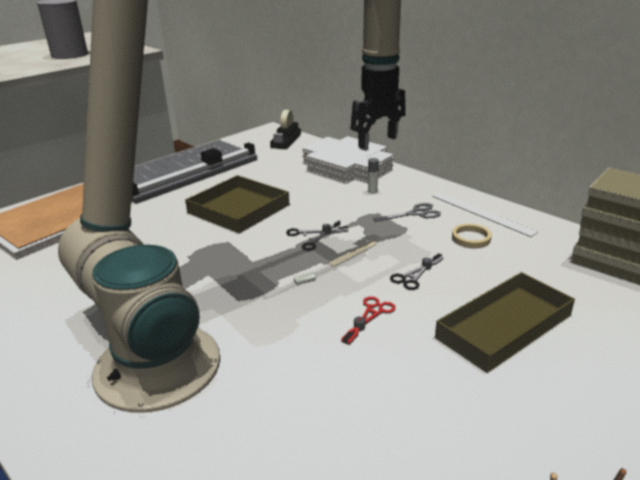

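The candidates in the scene image are:
- red clamp at (268,198): a look-alike to leave alone
- clamp with rings together and jaws closed at (252,270): fits clamp_shut
- clamp with spread rings and crossed jaws at (375,280): fits clamp_open
- grey scissors at (310,360): not a clamp

I'll confirm this in an enlarged crop.

```bash
cat > h.py <<'E'
import numpy as np,cv2
from rig import manip
def cast(n,uv,z):
    c=manip.camera_params(n);K,R,t=c["intrinsics"],c["R"],c["t"]
    uv=np.atleast_2d(np.array(uv,float));r=np.c_[uv,np.ones(len(uv))]@np.linalg.inv(K).T@R
    o=-R.T@t
    s=(z-o[2])/r[:,2]
    return o+r*s[:,None]
E
python3 - <<'E'
from h import *
im=np.load("pics/scene0.npz")["im"][:,:,::-1]; si=np.load("pics/side0.npz")["im"][:,:,::-1]
def up(a,w,h): return cv2.resize(a,(w,h),interpolation=cv2.INTER_CUBIC)
top=np.hstack([up(im[225:315,225:315],400,300*4//3)[:300*4//3],up(im[235:315,345:425],400,400)])
cv2.imwrite("pics/crop1.png",top)
# box masks
for n,src in (("scene",im),("side",si)):
    hsv=cv2.cvtColor(np.ascontiguousarray(src),cv2.COLOR_BGR2HSV)
    m=((hsv[...,0]>20)&(hsv[...,0]<35)&(hsv[...,1]>90)&(hsv[...,2]<130)).astype(np.uint8)
    cs,_=cv2.findContours(m,cv2.RETR_EXTERNAL,cv2.CHAIN_APPROX_SIMPLE)
    for c in cs:
        if cv2.contourArea(c)>1500:
            print(n,cv2.boundingRect(c),cv2.contourArea(c))
            P=cast(n,c[:,0,:],0.04)[:,:2].astype(np.float32)
            r=cv2.minAreaRect(P); print(np.round(r[0],3),np.round(r[1],3),r[2])
E
```

```text
scene (456, 245, 89, 64) 4449.0
[0.483 0.369] [0.153 0.171] 8.027384757995605
scene (113, 196, 94, 84) 3036.0
[ 0.529 -0.372] [0.117 0.241] 81.77436065673828
side (448, 288, 125, 68) 3470.5
[ 0.498 -0.392] [0.094 0.242] 82.94830322265625
```

View pics/crop1.png

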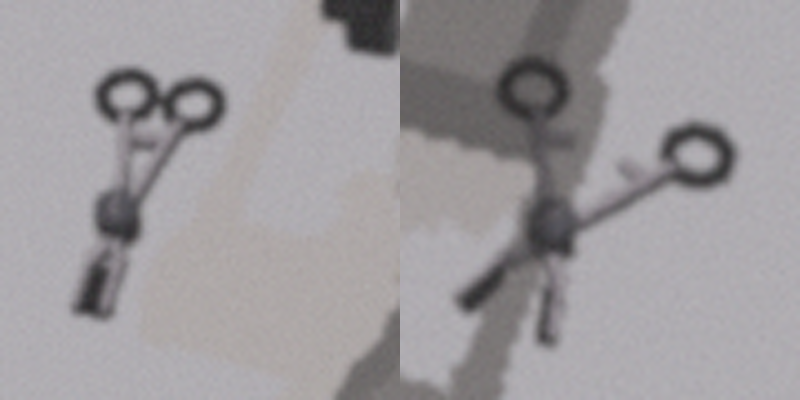

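```bash
python3 - <<'E'
from h import *
def cloud(n):
    d=np.load(f"pics/{n}0.npz")["d"]; c=manip.camera_params(n);K,R,t=c["intrinsics"],c["R"],c["t"]
    v,u=np.mgrid[:480,:640]; P=np.stack([(u-K[0,2])/K[0,0]*d,(v-K[1,2])/K[1,1]*d,d],-1)
    return (P-t)@R, d
for n in ("scene","side"):
    W,d=cloud(n)
    for name,cx,cy in (("sq",.483,.369),("long",.52,-.385)):
        m=(d>0)&(abs(W[...,0]-cx)<.17)&(abs(W[...,1]-cy)<.17)&(W[...,2]>.03)&(W[...,2]<.055)
        lab,L,st,_=cv2.connectedComponentsWithStats(m.astype(np.uint8),connectivity=8)
        k=1+np.argmax(st[1:,4]); P=W[L==k]
        r=cv2.minAreaRect(P[:,:2].astype(np.float32)); print(n,name,st[k],np.round(r[0],4),np.round(r[1],4),round(r[2],1),"z95",np.percentile(P[:,2],95))
p=lambda s,z,u: print(s,np.round(cast("scene",u,z),4).tolist())
p("shut stud",.02,(251.5,271));p("rings",.006,[(253.6,246.4),(268.4,248.2)]);p("tip",.008,(246.4,294.8))
p("open stud",.02,(375,278.5));p("rings",.006,[(371.6,252.6),(404.4,266)]);p("tips",.01,[(358.6,295),(374.4,303)])
W,d=cloud("scene")
for nm,u,v in(("shut",252,269),("open",375,277)): 
    Q=W[v-10:v+11,u-10:u+11].reshape(-1,3); Q=Q[(Q[:,2]>.015)&(Q[:,2]<.03)]; print(nm,len(Q),np.round(np.median(Q,0),4),np.round(Q.max(0),3))
W,d=cloud("side")
for nm,u,v in(("shut",429,265),("open",327,230)): 
    Q=W[v-10:v+11,u-10:u+11].reshape(-1,3); Q=Q[(Q[:,2]>.015)&(Q[:,2]<.03)]; print(nm,len(Q),np.round(np.median(Q,0),4),np.round(Q.max(0),3))
E
```

```text
scene sq [ 452  232  103   82 1200] [0.4643 0.375 ] [0.1949 0.1924] 8.2 z95 0.042242231003544774
scene long [ 110  183  103   97 1054] [ 0.5084 -0.3752] [0.125  0.2539] 83.3 z95 0.042129276462260994
side sq [185 175 104  47 667] [0.4646 0.3721] [0.2009 0.1982] 7.5 z95 0.03867230489754465
side long [ 436  272  140   88 1332] [ 0.5072 -0.3774] [0.1228 0.2577] 83.0 z95 0.039073457296371884
shut stud [[0.5711, -0.1474, 0.02]]
rings [[0.4955, -0.1676, 0.006], [0.4932, -0.1332, 0.006]]
tip [[0.6249, -0.1433, 0.008]]
open stud [[0.5329, 0.1177, 0.02]]
rings [[0.4554, 0.0979, 0.006], [0.4764, 0.1749, 0.006]]
tips [[0.5752, 0.0901, 0.01], [0.5875, 0.1261, 0.01]]
shut 76 [ 0.5723 -0.149   0.0199] [ 0.582 -0.139  0.024]
open 80 [0.533  0.1171 0.0197] [0.545 0.127 0.024]
shut 52 [ 0.5684 -0.1532  0.0172] [ 0.582 -0.142  0.02 ]
open 38 [0.5305 0.1134 0.0171] [0.541 0.128 0.022]
```

In the crop, the left clamp has its rings together and jaws closed, so it is clamp_shut. The right one has crossed, spread arms, so it is clamp_open. I'll go above the shut one first, with the jaws across its line.

Emit:
play_rows(plan=[[[0, 0.01, 0, 0.013, 7], [0, 0.02, 0, 0.03, 15], [0, 0.03, -0.001, 0.045, 23], [0, 0.04, -0.001, 0.06, 31], [0, 0.05, -0.002, 0.075, 39], [0, 0.06, -0.002, 0.09, 47], [0, 0.07, -0.003, 0.105, 55], [0, 0.08, -0.003, 0.12, 63], [0, 0.09, -0.003, 0.135, 71], [0, 0.1, -0.003, 0.148, 79], [0, 0.1, -0.003, 0.148, 87], [0, 0.1, -0.003, 0.148, 87]]])

```text
clock: 1.3
position: [0.5708, -0.1482, 0.1296]
ee_rot: [-0.018, -0.706, -0.019, 0.708]
contact_force: [-0.1, -0.4, -0.0]
width: 0.0855
```

```bash
cat >> h.py <<'E'
from scipy.spatial.transform import Rotation as Ro
def wcast(s,uv,z):
    c=manip.camera_params("wrist");K,M=c["intrinsics"],c["mount"]
    q=s["ee_rot"];R=Ro.from_quat([q[1],q[2],q[3],q[0]]).as_matrix()
    uv=np.atleast_2d(np.array(uv,float));r=np.c_[uv,np.ones(len(uv))]@np.linalg.inv(K).T@M[:3,:3].T@R.T
    o=R@M[:3,3]+s["position"]
    return o+r*((z-o[2])/r[:,2])[:,None]
def yaw(s):
    q=s["ee_rot"];R=Ro.from_quat([q[1],q[2],q[3],q[0]]).as_matrix(); return np.degrees(np.arctan2(R[1,1],R[0,1])),R
E
python3 - <<'E'
from h import *
import pickle
s=manip.get_state(); im,d=manip.get_image("wrist"); pickle.dump(s,open("pics/w1.pkl","wb"))
cv2.imwrite("pics/w1.png",im[:,:,::-1]); print(s["clock"],s["position"],yaw(s)[0],s["qpos"])
E
```

```text
1.3 [ 0.5708254  -0.1481824   0.12957792] -87.0317120474697 [-3.71728945e-01  3.71682884e-01  1.62626638e+00 -3.68825593e-04
  1.14714347e+00  1.14741131e+00]
```

View pics/w1.png

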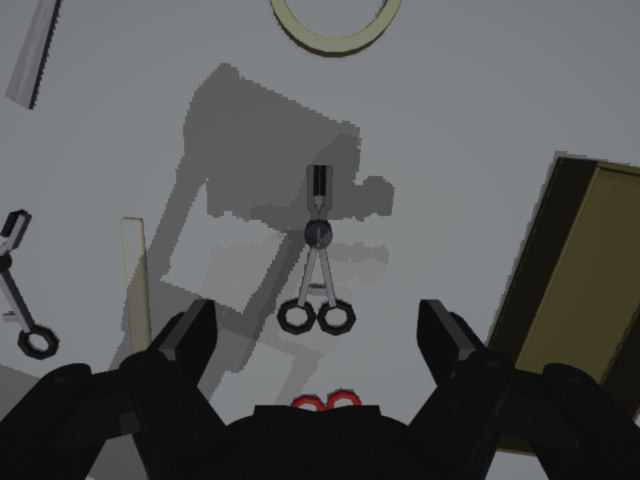

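The wrist view shows clamp_shut: stud at (318,233), rings at (297,316) and (336,317), tip at (320,167). The red look-alike is at (325,400), and the box is on the right.

```bash
python3 - <<'E'
from h import *
import pickle
s=pickle.load(open("pics/w1.pkl","rb"))
st=wcast(s,(318,231),.02)[0]; r=wcast(s,[(297,316),(336,317)],.006); t=wcast(s,(320,167),.01)[0]
print(st,r,t); m=r.mean(0); a=t-m; print("yaw",np.degrees(np.arctan2(a[1],a[0])))
R=yaw(s)[1]; print("tool shift",R.T@(np.r_[st[:2],0.004]-s["position"]))
E
```

```text
[ 0.57399213 -0.14835046  0.02      ] [[ 0.49246519 -0.13451084  0.006     ]
 [ 0.4932856  -0.16841322  0.006     ]] [ 0.62089857 -0.14735511  0.01      ]
yaw 1.8373905321674417
tool shift [ 0.12556627  0.00047397 -0.00357181]
```

Emit:
play_rows(plan=[[[0.3, 0.04, 0, -0.002, 1], [0.3, 0.08, 0, -0.002, 1], [0.3, 0.105, 0, -0.002, 1], [0.3, 0.118, 0, -0.002, 1], [0.3, 0.124, 0, -0.002, 1], [0.3, 0.124, 0, -0.002, 1]]], grip_force=40)

```text
clock: 1.95
position: [0.5731, -0.1477, 0.0061]
ee_rot: [-0.013, -0.706, -0.014, 0.708]
contact_force: [-0.4, -0.2, 1.2]
width: 0.0594
```

Emit:
play_rows(plan=[[[0.6, 0, 0, 0, 0], [0.8, 0, 0, 0, 0], [1, 0, 0, 0, 0], [1, 0, 0, 0, 0], [1, 0, 0, 0, 0], [1, 0, 0, 0, 0], [1, 0, 0, 0, 0]]])

```text
clock: 2.65
position: [0.5741, -0.1481, 0.0076]
ee_rot: [0.014, 0.707, 0.014, -0.707]
contact_force: [-0.3, 0.7, 7.1]
width: 0.0198
```

Emit:
play_rows(plan=[[[1, -0.01, 0, 0, 0], [1, -0.03, 0, 0, 0], [1, -0.06, 0, 0, 0], [1, -0.09, 0, 0, 0], [1, -0.11, 0, 0, 0], [1, -0.11, 0, 0, 0]]])

```text
clock: 3.25
position: [0.5762, -0.1488, 0.1213]
ee_rot: [0.015, 0.709, 0.013, -0.704]
contact_force: [-0.1, -1.0, -1.3]
width: 0.0198
```

```bash
python3 - <<'E'
from h import *
s=manip.get_state(); im,d=manip.get_image("wrist"); im2,d=manip.get_image("side")
a=cv2.resize(im2[180:330,300:500],(640,480))
cv2.imwrite("pics/w2.png",cv2.resize(np.hstack([im,a])[:,:,::-1],(800,300))); print(s["clock"],s["position"],yaw(s)[0],s["width"],s["contact_force"])
E
```

```text
3.25 [ 0.57618443 -0.14879822  0.12125689] -87.78533002592344 0.019786259251915555 [-0.09265435 -1.03668806 -1.29332573]
```

View pics/w2.png

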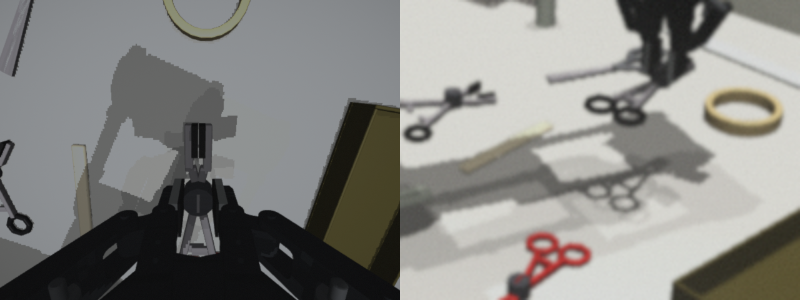

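clamp_shut is held by the stud and lifted: wrist view pixel (198,195), width 19.8 mm. Next I'll work out the shift to the long box.

```bash
python3 - <<'E'
from h import *
s=manip.get_state(); R=yaw(s)[1]
b=np.radians(-6.8); p=np.array([.508,-.376])+.0225*np.array([np.cos(b),np.sin(b)])
for z in (.12,.06,.013): print(p,R.T@(np.r_[p,z]-s["position"]))
E
```

```text
[ 0.53034172 -0.37866409] [-0.00230694  0.22887431  0.05227176]
[ 0.53034172 -0.37866409] [0.05769305 0.22884879 0.0522912 ]
[ 0.53034172 -0.37866409] [0.10469304 0.2288288  0.05230643]
```

Emit:
play_rows(plan=[[[1, 0, 0.015, 0.003, 1], [1, 0, 0.045, 0.01, 3], [1, 0, 0.08, 0.018, 5], [1, 0, 0.115, 0.026, 7], [1, 0, 0.15, 0.034, 9], [1, 0, 0.185, 0.042, 9], [1, 0, 0.215, 0.049, 9], [1, 0, 0.229, 0.052, 9], [1, 0.02, 0.229, 0.052, 9], [1, 0.04, 0.229, 0.052, 9], [1, 0.05, 0.229, 0.052, 9], [1, 0.05, 0.229, 0.052, 9]]])

```text
clock: 4.55
position: [0.5292, -0.3774, 0.0651]
ee_rot: [0.043, -0.704, 0.041, 0.707]
contact_force: [-0.5, 0.2, -0.4]
width: 0.02
```

```bash
python3 - <<'E'
from h import *
s=manip.get_state(); im,d=manip.get_image("wrist"); im2,d=manip.get_image("side")
a=cv2.resize(im2[220:400,390:630],(640,480))
cv2.imwrite("pics/w3.png",cv2.resize(np.hstack([im,a])[:,:,::-1],(800,300))); print(s["clock"],s["position"],yaw(s)[0],s["width"],s["contact_force"])
E
```

```text
4.55 [ 0.52917002 -0.37743541  0.06510359] -96.79504451783355 0.019967931096518253 [-0.53265904  0.17983926 -0.39843584]
```

View pics/w3.png

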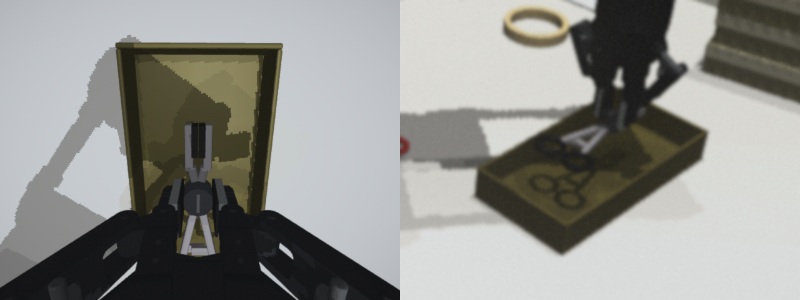

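The wrist view shows the box centred around columns 117–282 and the clamp at column 198, aligned with it. I'll lower it to TCP z ≈ 0.013.

Emit:
play_rows(plan=[[[1, 0.015, 0, 0, 0], [1, 0.03, 0, 0, 0], [1, 0.041, 0, 0, 0], [1, 0.047, 0, 0, 0], [1, 0.051, 0, 0, 0], [1, 0.052, 0, 0, 0], [1, 0.052, 0, 0, 0]]])

```text
clock: 5.35
position: [0.531, -0.3788, 0.016]
ee_rot: [-0.042, 0.706, -0.042, -0.706]
contact_force: [0.1, 0.4, -1.5]
width: 0.0201
```

Emit:
play_rows(plan=[[[1, 0.002, 0, 0, 0], [1, 0.004, 0, 0, 0], [1, 0.005, 0, 0, 0], [1, 0.005, 0, 0, 0]]])

```text
clock: 5.75
position: [0.5312, -0.379, 0.0116]
ee_rot: [-0.041, 0.706, -0.042, -0.705]
contact_force: [0.1, 0.7, 2.7]
width: 0.0197
```

Contact force is now 2.7 N upward, so the clamp is on the bottom. I'll open partly, since fully open fingers would hit the walls, and then rise.

Emit:
play_rows(plan=[[[0.65, 0, 0, 0, 0], [0.5, 0, 0, 0, 0], [0.45, 0, 0, 0, 0], [0.45, 0, 0, 0, 0], [0.45, -0.02, 0, 0, 0], [0.45, -0.05, 0, 0, 0], [0.45, -0.09, 0, 0, 0], [0.3, -0.12, 0, 0, 0], [0.2, -0.12, 0, 0, 0]]])

```text
clock: 6.65
position: [0.5336, -0.381, 0.137]
ee_rot: [-0.039, 0.709, -0.044, -0.703]
contact_force: [0.7, 0.3, 0.7]
width: 0.0682
```

```bash
python3 - <<'E'
from h import *
s=manip.get_state(); im,d=manip.get_image("wrist"); im2,d=manip.get_image("scene")
a=cv2.resize(im2[150:330,80:320],(640,480))
cv2.imwrite("pics/w4.png",cv2.resize(np.hstack([im,a])[:,:,::-1],(800,300))); print(s["clock"],s["position"],yaw(s)[0],s["width"],s["contact_force"])
R=yaw(s)[1]; print(R.T@(np.r_[.533,.117,.14]-s["position"]))
E
```

```text
6.65 [ 0.53364046 -0.38103184  0.13700606] -96.76777350971243 0.06820264418194322 [0.73335336 0.26271299 0.65116828]
[-0.00695455 -0.49445401  0.05926174]
```

View pics/w4.png

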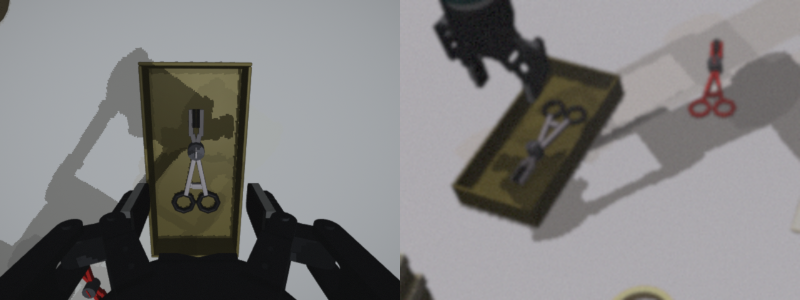

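clamp_shut lies flat in the long box (wrist view, stud at (197,150)). Now I'll go to the open one.

Emit:
play_rows(plan=[[[0, 0, -0.02, 0.002, 1], [0, 0, -0.06, 0.007, 2], [0, 0, -0.11, 0.013, 3], [0, 0, -0.16, 0.019, 4], [0, 0, -0.21, 0.025, 5], [0, 0, -0.26, 0.031, 6], [0, 0, -0.31, 0.037, 7], [0, 0, -0.36, 0.043, 8], [0, 0, -0.41, 0.049, 8], [0, 0, -0.455, 0.054, 8], [0, -0.005, -0.485, 0.058, 8], [0, -0.005, -0.494, 0.059, 8]]])

```text
clock: 7.95
position: [0.5296, 0.1216, 0.1349]
ee_rot: [0.089, -0.701, 0.09, 0.702]
contact_force: [0.5, 0.1, -0.3]
width: 0.0855
```

Emit:
play_rows(plan=[[[0, 0, 0, 0, 0], [0, 0, 0, 0, 0]]])

```text
clock: 8.15
position: [0.5286, 0.1209, 0.1336]
ee_rot: [0.089, -0.7, 0.09, 0.702]
contact_force: [0.0, 0.8, -0.6]
width: 0.085
```

```bash
python3 - <<'E'
from h import *
import pickle
s=manip.get_state(); im,d=manip.get_image("wrist"); pickle.dump(s,open("pics/w5.pkl","wb"))
cv2.imwrite("pics/w5.png",im[:,:,::-1]); print(s["clock"],s["position"],yaw(s)[0],s["qpos"],s["width"])
E
```

```text
8.15 [0.52863175 0.12085384 0.13361394] -104.55009607975097 [ 0.09768965  0.3027959   1.72422125 -0.00208099  1.11812465  1.92335054] 0.0849960650456332
```

View pics/w5.png

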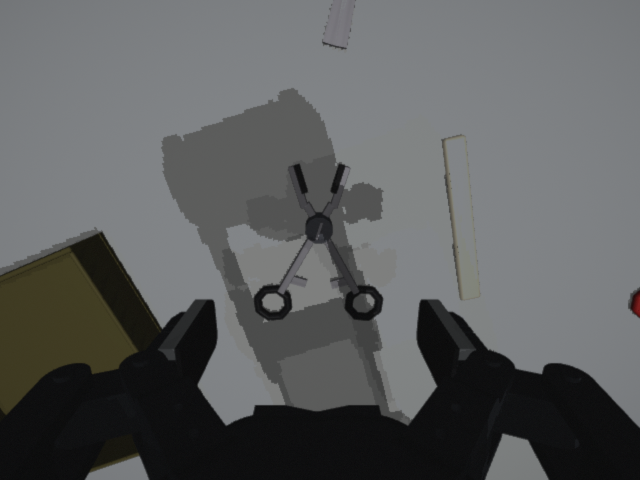

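The wrist view shows clamp_open: stud at (319,228), rings at (273,302) and (363,302), jaw tips at (296,166) and (345,167). It is symmetric about the tool plane.

```bash
python3 - <<'E'
from h import *
import pickle
s=pickle.load(open("pics/w5.pkl","rb"))
st=wcast(s,(319,227),.02)[0]; r=wcast(s,[(273,302),(363,302)],.006); t=wcast(s,[(296,166),(345,167)],.01)
print(st,r,t); a=t.mean(0)-r.mean(0); print("yaw",np.degrees(np.arctan2(a[1],a[0])))
v=st[:2]-r[:,:2]; an=np.degrees(np.arctan2(v[:,1],v[:,0])); print("open deg",abs(an[0]-an[1]),an)
R=yaw(s)[1]; print("tool shift",R.T@(np.r_[st[:2],0.0076]-s["position"]))
E
```

```text
[0.53311119 0.11776726 0.02      ] [[0.47408898 0.17406277 0.006     ]
 [0.45434235 0.09828789 0.006     ]] [[0.58125821 0.12332629 0.01      ]
 [0.57120522 0.08749945 0.01      ]]
yaw -15.356299015206234
open deg 57.53592696597313 [-43.64548829  13.89043868]
tool shift [ 0.12600474  0.00148682 -0.00544975]
```

Emit:
play_rows(plan=[[[0.3, 0.04, 0.001, -0.005, 1], [0.3, 0.08, 0.001, -0.005, 1], [0.3, 0.105, 0.001, -0.005, 1], [0.3, 0.118, 0.001, -0.005, 1], [0.3, 0.125, 0.001, -0.005, 1], [0.3, 0.125, 0.001, -0.005, 1], [0.3, 0.125, 0.001, -0.005, 1]]], grip_force=40)

```text
clock: 8.9
position: [0.5339, 0.1172, 0.0095]
ee_rot: [0.095, -0.7, 0.097, 0.701]
contact_force: [0.4, -0.9, -0.2]
width: 0.0597
```

Emit:
play_rows(plan=[[[0.6, 0, 0, 0, 0], [0.8, 0, 0, 0, 0], [1, 0, 0, 0, 0], [1, 0, 0, 0, 0], [1, 0, 0, 0, 0], [1, 0, 0, 0, 0], [1, 0, 0, 0, 0]]])

```text
clock: 9.6
position: [0.5346, 0.1173, 0.0105]
ee_rot: [-0.095, 0.701, -0.097, -0.7]
contact_force: [-0.4, -1.2, 6.2]
width: 0.0196
```

Emit:
play_rows(plan=[[[1, -0.01, 0, 0, 0], [1, -0.03, 0, 0, 0], [1, -0.06, 0, 0, 0], [1, -0.09, 0, 0, 0], [1, -0.11, 0, 0, 0], [1, -0.11, 0, 0, 0]]])

```text
clock: 10.2
position: [0.5367, 0.1179, 0.1238]
ee_rot: [-0.096, 0.703, -0.096, -0.698]
contact_force: [0.3, -0.0, -1.9]
width: 0.0198
```

```bash
python3 - <<'E'
from h import *
s=manip.get_state(); im,d=manip.get_image("wrist"); im2,d=manip.get_image("side")
a=cv2.resize(im2[130:280,230:430],(640,480))
cv2.imwrite("pics/w6.png",cv2.resize(np.hstack([im,a])[:,:,::-1],(800,300))); print(s["clock"],s["position"],yaw(s)[0],s["width"],s["contact_force"])
R=yaw(s)[1]; b=np.radians(8); p=np.array([.4644,.3735])+.0225*np.array([np.cos(b),np.sin(b)])
for z in (.12,.06): print(p,R.T@(np.r_[p,z]-s["position"]))
E
```

```text
10.2 [0.53670915 0.11791802 0.12379868] -105.62895896576049 0.019795489134093985 [ 0.32602083 -0.01902626 -1.91427133]
[0.48668103 0.37663139] [ 0.00303006 -0.23566813  0.11790336]
[0.48668103 0.37663139] [ 0.06302839 -0.23564007  0.11835065]
```

View pics/w6.png

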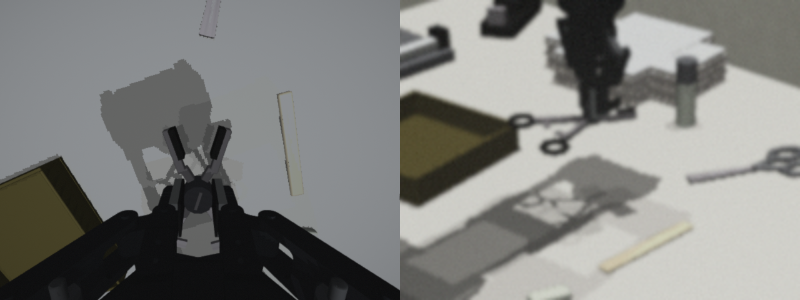

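clamp_open is held and still open: jaw tips at (172,130) and (222,130). I'll move it over the square box and turn it −23.6° to line up with it.

Emit:
play_rows(plan=[[[1, 0, -0.015, 0.007, -2], [1, 0, -0.04, 0.02, -5], [1, 0, -0.07, 0.035, -8], [1, 0, -0.1, 0.05, -12], [1, 0, -0.13, 0.065, -16], [1, 0, -0.165, 0.08, -20], [1, 0, -0.2, 0.1, -22], [1, 0, -0.225, 0.112, -23.5], [1, 0.003, -0.236, 0.118, -23.5], [1, 0.02, -0.236, 0.118, -23.5], [1, 0.04, -0.236, 0.118, -23.5], [1, 0.055, -0.236, 0.118, -23.5]]])

```text
clock: 11.5
position: [0.4828, 0.3749, 0.0621]
ee_rot: [-0.05, -0.704, -0.047, 0.707]
contact_force: [-0.2, 0.4, -1.6]
width: 0.0196
```

Emit:
play_rows(plan=[[[1, 0, 0, 0, 0]]])

```text
clock: 11.6
position: [0.4808, 0.3727, 0.0586]
ee_rot: [-0.051, -0.702, -0.045, 0.709]
contact_force: [0.1, -0.6, -1.3]
width: 0.0195
```

```bash
python3 - <<'E'
from h import *
s=manip.get_state(); im,d=manip.get_image("wrist"); im2,d=manip.get_image("scene")
a=cv2.resize(im2[180:360,380:620],(640,480))
cv2.imwrite("pics/w7.png",cv2.resize(np.hstack([im,a])[:,:,::-1],(800,300))); print(s["clock"],s["position"],yaw(s)[0],s["width"],s["contact_force"])
R=yaw(s)[1]; print(R.T@(np.r_[.4867,.3766,.0145]-s["position"]))
E
```

```text
11.6 [0.48075603 0.37265468 0.05860995] -82.21623947828044 0.019507760143050838 [ 0.06613984 -0.63155057 -1.30642372]
[ 0.0440132  -0.00347145 -0.0068827 ]
```

View pics/w7.png

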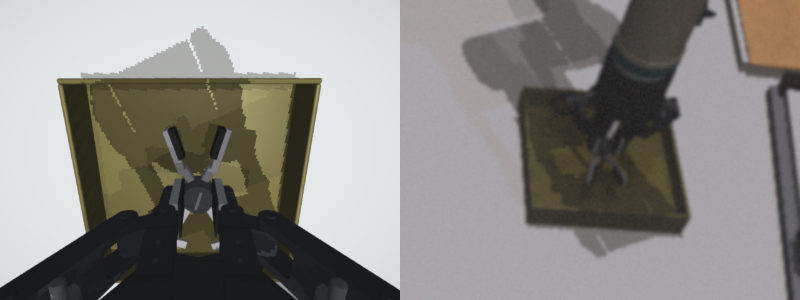

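The wrist view shows the clamp open and centred in the square box: stud at (197,195), box spanning columns 60–320. I'll lower it with a small correction.

Emit:
play_rows(plan=[[[1, 0.01, -0.001, -0.002, 0], [1, 0.02, -0.003, -0.005, 0], [1, 0.03, -0.003, -0.006, 0], [1, 0.037, -0.003, -0.006, 0], [1, 0.04, -0.003, -0.006, 0], [1, 0.041, -0.003, -0.006, 0], [1, 0.041, -0.003, -0.006, 0]]])

```text
clock: 12.4
position: [0.4873, 0.3771, 0.0196]
ee_rot: [-0.051, -0.703, -0.046, 0.708]
contact_force: [-0.1, -0.8, -1.0]
width: 0.0196
```

Emit:
play_rows(plan=[[[1, 0.002, 0, 0, 0], [1, 0.004, 0, 0, 0], [1, 0.005, 0, 0, 0], [1, 0.005, 0, 0, 0]]])

```text
clock: 12.8
position: [0.4873, 0.3771, 0.0147]
ee_rot: [-0.05, -0.703, -0.046, 0.708]
contact_force: [-0.0, 0.2, -1.5]
width: 0.0193
```

Emit:
play_rows(plan=[[[1, 0.001, 0, 0, 0], [1, 0.002, 0, 0, 0], [1, 0.002, 0, 0, 0]]])

```text
clock: 13.1
position: [0.4874, 0.3771, 0.0144]
ee_rot: [-0.05, -0.703, -0.046, 0.708]
contact_force: [-1.9, -1.8, 9.5]
width: 0.0197
```

Contact at 9.5 N: the clamp is on the bottom. I'll release and rise.

Emit:
play_rows(plan=[[[0.65, 0, 0, 0, 0], [0.5, 0, 0, 0, 0], [0.45, 0, 0, 0, 0], [0.45, 0, 0, 0, 0], [0.45, -0.02, 0, 0, 0], [0.45, -0.05, 0, 0, 0], [0.45, -0.09, 0, 0, 0], [0.3, -0.13, 0, 0, 0], [0.2, -0.16, 0, 0, 0], [0.2, -0.16, 0, 0, 0]]])

```text
clock: 14.1
position: [0.4909, 0.3799, 0.1796]
ee_rot: [0.049, 0.707, 0.047, -0.704]
contact_force: [1.3, 0.6, 0.1]
width: 0.0685
```

```bash
python3 - <<'E'
from h import *
s=manip.get_state(); im,d=manip.get_image("wrist"); im2,d=manip.get_image("scene")
cv2.imwrite("pics/w8.png",cv2.resize(np.hstack([im,im2])[:,:,::-1],(800,300))); cv2.imwrite("pics/w8b.png",im[:,:,::-1]);print(s["clock"],s["position"],yaw(s)[0],s["width"],s["contact_force"])
import pickle; pickle.dump(s,open("pics/w8.pkl","wb"))
E
```

```text
14.1 [0.49086511 0.37989805 0.17958837] -82.2078746247206 0.06854815495424547 [1.27463135 0.64549592 0.11704306]
```

View pics/w8b.png

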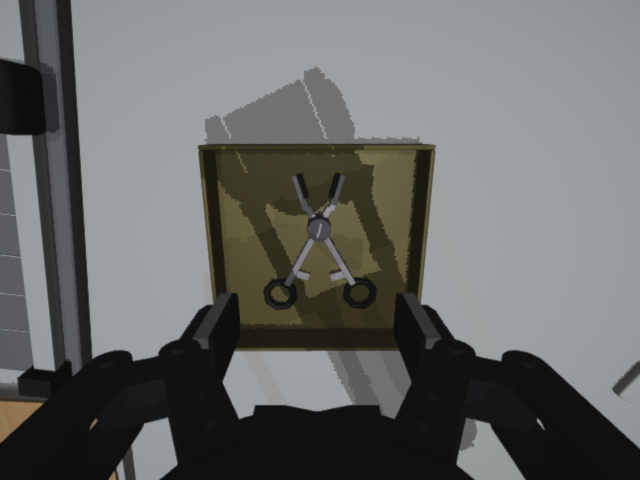

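View pics/w8.png

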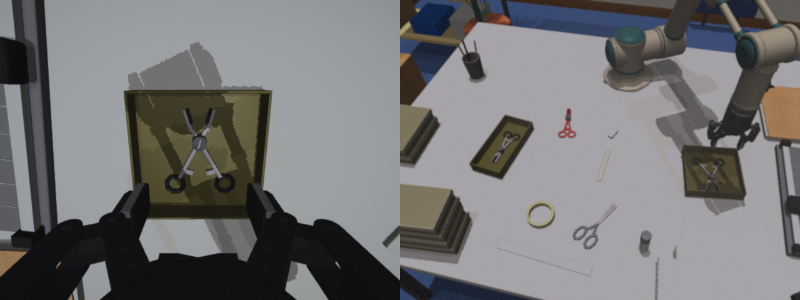

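The wrist view shows clamp_open lying in the square box: stud (319,230), rings (281,293) and (359,292), tips (299,177) and (339,177). The red clamp hasn't moved. I'll check the opening angle and that it lies flat, then hand in.

```bash
python3 - <<'E'
from h import *
import pickle
s=pickle.load(open("pics/w8.pkl","rb"))
st=wcast(s,(319,229),.024)[0]; r=wcast(s,[(281,293),(359,292)],.010); t=wcast(s,[(299,177),(339,177)],.014)
v=st[:2]-r[:,:2]; an=np.degrees(np.arctan2(v[:,1],v[:,0])); print("ring angle",abs(an[0]-an[1]),"tips",np.linalg.norm(t[0]-t[1]),"rings",np.linalg.norm(r[0]-r[1]))
print(np.linalg.norm(r.mean(0)-st), np.linalg.norm(t.mean(0)-st))
print(manip.sign_off())
E
```

```text
ring angle 58.57002399266568 tips 0.035509194380869954 rings 0.07763431785594671
0.0706149759192584 0.046186911392351274
the job is handed in; nothing more can be done
None
```

I put the shut clamp into the long narrow box first, then the open clamp into the square box. Each was gripped by its stud and let go once the force reading showed it had reached the bottom. The job is handed in; the clock read about 14 s at the last picture, and the arm was clear of both boxes.

- **Placement:** the last pictures show both clamps lying inside their boxes, clear of the walls. I judged "lying flat" from those pictures and the contact force, not from a separate depth measurement.
- **Open clamp still open:** the angle between its two rings, seen from the pivot, was about 57.5° before the grasp and 58.6° after placing. That is the same within measuring error, so it was not squeezed shut.
- **Forces and look-alikes:** the highest force I read was 9.5 N, when the open clamp touched the bottom. I never touched the red look-alike, and the last picture shows it where it was. No check failed.

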